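# Fold down the hold-down flap and shut the objective case

## Robot

A 6-joint arm with a two-finger parallel gripper is mounted at the origin on the work surface. World frame = base frame: x ahead of the robot, y to its left, z up, the work surface at z = 0. Lengths are in m, angles in degrees, forces in N, time in s.
With the tool pointing down it reaches from about 0.375 to 0.9 m from the base axis. Payload 3.1 kg.
Tool frame: the origin (TCP) lies at the very end of the fingers, on their centre line; the grasp point (between the pads) lies 19 mm behind it; z points along the fingers, y is the line along which they close (so a half turn about z gives the same grasp; the last joint's range is limited). The gripper opens to 87 mm and grips with 3 to 60 N. Pads are 19 mm wide; open, the fingers measure 117 mm over their backs; the gripper's body (75 mm by 190 mm) begins 51 mm behind the grasp point.
Start: joints at [-10.227, 30.224, 82.088, -0, 67.689, -10.227], TCP at [0.625, 0, 0.223] pointing down, gripper open.
Joint ranges: [-176.69, 176.69], [-43.24, 126.21], [12.49, 139.97], [-82, 262], [0, 151.66], [-163.58, 163.58]. Speed limits (degrees/s): [159.86, 159.86, 180, 180, 180, 180].

## Interface

Orientations are given as a 3x3 rotation matrix whose columns are the frame's x, y, z axes.
In Python, from rig import bot gives the robot as it stands.
- The arm moves only by the tool move_arm, never from a script. Its argument "increments" is a list of rows, each an object with "xyz": the shift along the tool's x, y, z in mm, a list of three; "roll": the turn about the tool's z in rad; "grip": the opening in per cent of the stroke, from 0 (shut) to 100 (fully open). A call has 1 to 5 rows; each row shifts and turns the commanded pose from where the row before left it, along the tool's axes as they then stand; what a row does not reach is not made up. A row lasts 1/12 s, in which the tool goes at most 41.7 mm and 7.16 degrees, less where a joint would pass 70% of its speed; a pose out of reach is approached as far as the arm can. A call is refused whole if a number of a shift passes 41.7 or a number of a turn 0.125, either way. A call with a gripper value outside its range is refused whole. The fingers move at their own pace and stop on an object; the grip force is fixed at half the most. Time passes only in rows, so rows that do not move let the fingers close. It gives the time, the measured TCP pose, the force, the opening and the grip force at its end, in the units of the state.
- bot.read_state(): the state, without advancing time (a new reading comes with each control period).
- bot.capture(name): name is "scene" or "side" or "wrist"; returns (picture, depth): 420x560x3 uint8, red, green, blue; 420x560 float32, m along the optical axis (not along the pixel's ray), 0 where there is no reading.
- bot.camera_model(name): a dict with "intrinsics" (3x3 intrinsics, pixels), "D" ([k1, k2, p1, p2, k3] as OpenCV has them; the pictures are not rectified), "rvec" (rotation vector, rad) and "tvec" (3), from world to camera coordinates, as OpenCV has them; the wrist camera has in their place "tool_from_camera" (4x4, takes a point from camera to tool coordinates, whose origin is the TCP and whose axes are the flange's). Camera axes: x right, y down, z forward; pixel columns grow to the right and rows downward; lengths in m; the calibration is good to about 2 mm. A picture is of the moment at which its call begins: read the wrist's pose just before it. camera_model takes no time and is no camera call.
- bot.hand_in(): hands the job in; it is judged then, once.
Trained networks look in the newest picture that a camera, given by its name, has taken for a name from the list of things; names that differ only in an ending like _2 or _b are one class to them, and where a whole thing is asked for, a point or a joint stands for the part that bears it (a point fixed in the world has none). Each returns a list of dicts, best first, with "conf" (0 to 1); they miss things now and then, are a little off and sometimes report something else, mostly with a low value. They report only what shows in the picture. A call takes as long as a camera call.
- bot.spot_in(label, camera): "at" ([x, y, z] in m, in the coordinates of the camera as it stood for that picture, good to about 4 mm: the middle of the surface that is visible of it).
- bot.trace(label, camera): "mask" (420x560 bool, what is visible of it).
The state is a dict: "time_s": time; "joint_positions": joint angles; "qvel": joint speeds; "tau": joint torques, N m; "position": TCP position; "tcp_rot": TCP orientation; "force": force on the tool from outside, world axes, zero at the start; "moment": the same for the moment, N m; "opening": opening from 0.0 (shut) to 1.0 (fully open); "grasp_force": force on a finger pad.
Only numpy, scipy, OpenCV 4.12 (cv2) and the standard library are available. Lean on these libraries where they do the work, as an engineer would, in place of code of your own. Each camera call takes 0.05 s, during which the arm holds its last target. There are 200 camera calls.

## Task

Close up the microscope optics case with your fingertips, pushing only on the hard outer faces: first push the upright grey flap down flat over the objectives, then push the open blue lid over until it is fully shut. Swing both gently without slamming them, keep your fingers off the foam linings, and grasp or lift nothing. Leave the case standing where it is, the optics in their wells and the things around it undisturbed.

Things in the scene. Friction and masses are not known exactly. Their poses are not given: they have to be found in the camera images.
- case: blue plastic case for microscope optics, loose on the bench, about 3.5 kg with its contents, on rubber feet. Shell 190 mm (its x) by 270 mm (its y), rim 85 mm above the bench. Origin: centre of the underside, on the bench. x points to the side with the lid's hinge, away from the side with the flap's hinge; z up.
- flap (a joint): angle of the padded hold-down flap, a light-grey board with dark grey foam on its underside and a red patch at its free edge, which covers the foam wells inside the case; rad, 0 = folded down flat over the optics (it stops there by itself, 8 mm above the lenses), about 1.57 = standing upright. Stiff hinge: it stays where it is left and needs about 1 to 2 N at its free edge to turn.
- flap_hinge (a point): mid point of the flap's hinge line, 80 mm above the bench, at x = -87 mm in the case's frame. The hinge line runs along the case's y. The hard grey face of the flap contains this line. The flap is 168 mm long from hinge to free edge, 250 mm wide, 12 mm thick; upright, the hard face looks to the case's -x side (outward), folded down it looks up.
- flap_edge (a point): mid point of the flap's free edge, on the hard grey face, 168 mm from the hinge line.
- lid (a joint): angle of the case's blue lid; rad, 0 = shut flush on the rim (stop), about 1.57 = standing upright, larger = leaning back, away from the flap. Stiff friction hinge: it stays where it is left and needs about 3 N near its free edge to turn.
- lid_hinge (a point): mid point of the lid's hinge line, on the case's rim, 85.5 mm above the bench, at x = +95 mm in the case's frame; the hinge line runs along the case's y. The lid is a shallow shell 190 mm from hinge to free edge, 270 mm wide, 30 mm deep; shut, it reaches over the case towards -x with its outer face 115 mm above the bench. Standing open, its outer face looks to the case's +x side and lies 30 mm beyond the plane through the hinge line and the lid's rim.
- lid_edge (a point): mid point of the lid's free edge, on the outer face (190 mm from the hinge line along the lid, 30 mm out).
- oil_bottle: amber immersion oil bottle, 32 mm across, 75 mm tall, upright, loose on the bench; origin under its centre. A bystander.
- slide_box: closed grey slide box, 98 by 85 mm, 36 mm tall, loose on the bench; origin under its centre. A bystander.
- blower: red rubber dust blower, 58 mm across, 85 mm tall with its nozzle up, loose on the bench; origin under its centre. A bystander.
- objective1: steel objective with a red ring, 30 mm across, 44 mm tall, loose in a foam well of the case at x -42, y -82 mm in the case's frame; origin under its centre, 16 mm above the bench. Stays in its well.
- objective2: steel objective with a yellow ring, 30 mm across, 44 mm tall, loose in a foam well of the case at x -42, y +82 mm in the case's frame; origin under its centre, 16 mm above the bench. Stays in its well.
- objective3: steel objective with a green ring, 30 mm across, 44 mm tall, loose in a foam well of the case at x +42, y -82 mm in the case's frame; origin under its centre, 16 mm above the bench. Stays in its well.
- objective4: steel objective with a blue ring, 30 mm across, 44 mm tall, loose in a foam well of the case at x +42, y +82 mm in the case's frame; origin under its centre, 16 mm above the bench. Stays in its well.
- eyepiece1: black eyepiece, 33 mm across, 43 mm tall, loose in a foam well of the case at x -42, y +0 mm in the case's frame; origin under its centre, 16 mm above the bench. Stays in its well.
- eyepiece2: black eyepiece, 33 mm across, 43 mm tall, loose in a foam well of the case at x +42, y +0 mm in the case's frame; origin under its centre, 16 mm above the bench. Stays in its well.
- flap_pad: dark grey foam pad, 8 mm thick, on the underside of the flap (the side that looks into the case while the flap is upright); it turns with the flap, its origin is that of the flap's hinge line. Not to be touched.
- lid_lining: dark grey foam lining that fills the inside of the lid and stands 2 mm proud of the lid's rim; it turns with the lid, its origin is that of the lid's hinge line. Not to be touched.

How it is judged:
By the outcome, as a careful person would: the job done as asked, in the order asked, and still so for the second after the job is handed in, with the robot touching nothing.
It also fails if it takes over 58 s, if anything falls off the work surface, if the arm or the gripper's body presses on something with over 40 N, if the wrist force passes 120 N, or if a joint passes its speed limit or range.

## Working session

There is one attempt and no reset: what is moved stays moved. The work goes in short steps, Python scripts to look and compute and a tool call to move; the robot and the scene stay as the last step left them, time stands still between calls to the robot, and variables do not carry over. Pictures are saved under pics/ and viewed, at most 10 in all, crops included, and the job is handed in when it is done.

Besides the shell and the picture viewer there is one more tool, called after "Call:" as name(argument=value, ...), one argument or row to a line, values as JSON. move_arm: Moves the arm, as the interface text tells. Its arguments: {"type":"object","properties":{"increments":{"type":"array"}},"required":["increments"]}

```bash
mkdir -p pics; cat > h.py <<'E'
import numpy as np, cv2
from rig import bot
def ext(n):
    m=bot.camera_model(n)
    R=cv2.Rodrigues(np.array(m["rvec"],float))[0]; t=np.array(m["tvec"],float).ravel()
    return np.array(m["intrinsics"]),np.array(m["D"]),R,t
def cloud(n,depth):
    K,D,R,t=ext(n)
    v,u=np.mgrid[0:420,0:560]
    p=cv2.undistortPoints(np.stack([u,v],-1).reshape(-1,1,2).astype(float),K,D).reshape(420,560,2)
    c=np.concatenate([p*depth[...,None],depth[...,None]],-1)
    return (c-t)@R   # world
E
python3 - <<'E'
from h import *
ims=[]
for n in ("scene","side"):
    im,d=bot.capture(n); np.save(f"{n}.npy",cloud(n,d)); np.save(f"{n}_d.npy",d)
    cv2.imwrite(f"pics/{n}0.png",im[...,::-1])
    K,D,R,t=ext(n); print(n,-R.T@t)
    for l in ("flap_edge","flap","lid","lid_edge","case","lid_hinge","flap_hinge","oil_bottle","slide_box","blower"):
        r=bot.spot_in(l,n)
        for q in r[:1]: print(l,round(q["conf"],2),np.round((np.array(q["at"])-t)@R,3))
print(bot.read_state()["time_s"])
E
```

```text
scene [ 1.10812832 -0.30075564  1.09482657]
flap_edge 0.61 [ 0.593 -0.045  0.203]
flap 0.65 [ 0.588 -0.046  0.2  ]
lid 0.86 [0.633 0.139 0.226]
lid_edge 0.79 [0.63  0.138 0.23 ]
case 0.96 [0.628 0.11  0.112]
lid_hinge 0.77 [0.633 0.142 0.23 ]
oil_bottle 0.67 [0.466 0.322 0.05 ]
slide_box 0.81 [ 0.434 -0.349  0.034]
blower 0.59 [ 0.65  -0.326  0.047]
side [0.88233009 0.08266794 1.0070703 ]
flap_edge 0.57 [ 0.636 -0.051  0.246]
flap 0.96 [ 0.634 -0.054  0.241]
lid 0.78 [0.628 0.149 0.275]
lid_edge 0.55 [0.626 0.15  0.277]
case 0.62 [0.604 0.094 0.045]
lid_hinge 0.76 [0.632 0.154 0.277]
flap_hinge 0.92 [ 0.633 -0.051  0.24 ]
oil_bottle 0.62 [0.46  0.326 0.046]
slide_box 0.92 [ 0.433 -0.344  0.036]
blower 0.59 [ 0.646 -0.319  0.046]
1.1
```

View pics/scene0.png

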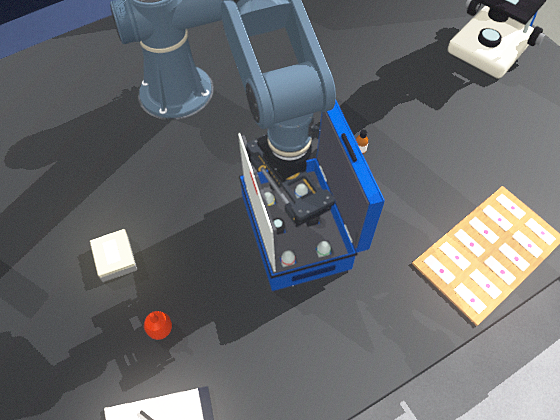

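View pics/side0.png

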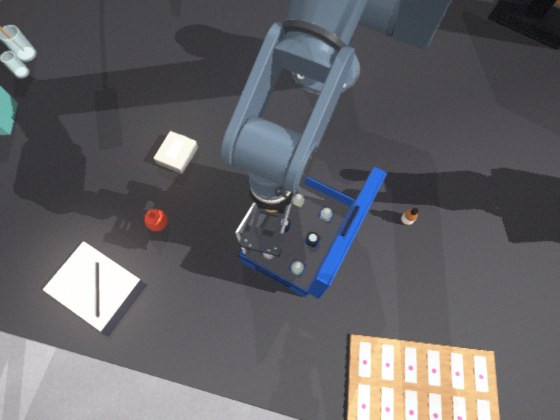

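The scene picture shows the flap standing at about px (255,200), the lid at (355,180), and the gripper hovering between them. The case x axis points roughly along world +y. Next I'll fit the geometry from depth.

```bash
python3 - <<'E'
from h import *
s=bot.read_state(); print(np.round(s["tcp_rot"],3),s["position"],s["force"])
def line(P,name):
    P=P[:,:2]; 
    if len(P)<20: print(name,len(P));return
    c=np.median(P,0); 
    vx,vy,x,y=cv2.fitLine(P.astype(np.float32),cv2.DIST_HUBER,0,0.001,0.001).ravel()
    if vx<0: vx,vy=-vx,-vy
    a=(P-[x,y])@[vx,vy]; n=(P-[x,y])@[-vy,vx]
    e=lambda k:np.round([x+vx*k,y+vy*k],3)
    print(name,len(P),"ang",np.degrees(np.arctan2(vy,vx)).round(1),"ends",e(np.percentile(a,1)),e(np.percentile(a,99)),"n",np.percentile(n,[2,50,98]).round(4))
for n in ("scene","side"):
    W=np.load(n+".npy"); d=np.load(n+"_d.npy"); im=cv2.imread(f"pics/{n}0.png").astype(int)
    b,g,r=im[...,0],im[...,1],im[...,2]
    ok=(d>0)&(W[...,0]>.4)&(W[...,0]<.9)&(W[...,1]>-.15)&(W[...,1]<.3)
    blue=ok&(b>120)&(b>2*r)&(b>1.4*g)
    wh=ok&(r>150)&(b>140)
    z=W[...,2]
    print(n,"maxz blue",np.percentile(z[blue],99.5),"white",np.percentile(z[wh&(z<.27)],99.5) )
    for lo in np.arange(.07,.31,.02):
        line(W[blue&(z>lo)&(z<=lo+.02)],f"blue {lo:.2f}")
    for lo in np.arange(.08,.27,.03):
        line(W[wh&(z>lo)&(z<=lo+.03)&(W[...,1]<.0)],f"white {lo:.2f}")
E
```

```text
[[-0.  1. -0.]
 [ 1.  0.  0.]
 [ 0. -0. -1.]] [6.24964212e-01 4.44796119e-05 2.22543253e-01] [-8.17580575e-01  2.41200847e-01  3.08430557e-04]
scene maxz blue 0.279143121070669 white 0.2492646924419094
blue 0.07 741 ang -43.5 ends [0.48  0.179] [ 0.71  -0.039] n [-0.1675  0.0067  0.1163]
blue 0.09 59 ang 75.4 ends [0.709 0.033] [0.736 0.137] n [-0.0014 -0.      0.0026]
blue 0.11 60 ang 75.7 ends [0.729 0.11 ] [0.737 0.139] n [-0.0016 -0.0001  0.0018]
blue 0.13 58 ang 76.3 ends [0.73 0.11] [0.736 0.138] n [-0.0014  0.      0.0014]
blue 0.15 65 ang 77.3 ends [0.73  0.109] [0.736 0.139] n [-0.0014  0.      0.0031]
blue 0.17 71 ang 76.1 ends [0.73  0.111] [0.736 0.139] n [-0.0013  0.0001  0.002 ]
blue 0.19 71 ang 76.0 ends [0.729 0.111] [0.736 0.139] n [-0.0015 -0.0002  0.0018]
blue 0.21 74 ang -10.9 ends [0.47  0.176] [0.735 0.125] n [-0.0145  0.0002  0.014 ]
blue 0.23 79 ang 70.1 ends [0.708 0.052] [0.739 0.139] n [-0.002   0.0002  0.1891]
blue 0.25 85 ang 76.2 ends [0.731 0.111] [0.738 0.14 ] n [-0.0015 -0.      0.002 ]
blue 0.27 1377 ang -14.3 ends [0.492 0.188] [0.735 0.127] n [-0.0
[... 831 characters left out ...]
0.0144]
blue 0.15 20 ang -9.5 ends [0.576 0.148] [0.735 0.121] n [-0.0101  0.0001  0.0124]
blue 0.17 19
blue 0.19 26 ang 75.8 ends [0.73  0.108] [0.737 0.137] n [-0.0007  0.      0.0051]
blue 0.21 28 ang 77.4 ends [0.731 0.109] [0.737 0.138] n [-0.0005 -0.      0.0826]
blue 0.23 30 ang 76.3 ends [0.731 0.109] [0.737 0.136] n [-0.0004 -0.      0.0037]
blue 0.25 70 ang -9.3 ends [0.553 0.148] [0.734 0.118] n [-0.0091  0.0002  0.0191]
blue 0.27 1820 ang -14.3 ends [0.476 0.191] [0.733 0.125] n [-0.015   0.0005  0.0139]
blue 0.29 0
white 0.08 0
white 0.11 3
white 0.14 0
white 0.17 0
white 0.20 2
white 0.23 97 ang -13.9 ends [ 0.604 -0.049] [ 0.673 -0.066] n [-0.0029  0.      0.003 ]
white 0.26 0
```

Call:
move_arm(
  increments=[
    {"xyz": [0, 0, -25], "roll": 0, "grip": 100},
    {"xyz": [0, 0, -30], "roll": 0, "grip": 0},
    {"xyz": [0, 0, -25], "roll": 0.082, "grip": 0},
    {"xyz": [0, 0, 0], "roll": 0.082, "grip": 0},
    {"xyz": [0, 0, 0], "roll": 0.082, "grip": 0},
  ],
)

```text
time_s: 1.52
position: [0.6262, -0.0002, 0.3052]
tcp_rot: [[0.247, 0.969, 0.005], [0.969, -0.247, -0.001], [0.0, 0.005, -1.0]]
force: [-0.5, 0.3, -0.6]
opening: 0.777
grasp_force: 0.0
```

Call:
move_arm(
  increments=[
    {"xyz": [-20, -12, 0], "roll": 0, "grip": 0},
    {"xyz": [-25, -15, 0], "roll": 0, "grip": 0},
    {"xyz": [-25, -15, 0], "roll": 0, "grip": 0},
    {"xyz": [-25, -16, 0], "roll": 0, "grip": 0},
    {"xyz": [0, 0, 0], "roll": 0, "grip": 0},
  ],
)

```text
time_s: 1.93
position: [0.5419, -0.0805, 0.3025]
tcp_rot: [[0.246, 0.969, -0.004], [0.969, -0.246, -0.001], [-0.002, -0.003, -1.0]]
force: [-0.3, 0.8, -0.0]
opening: 0.404
grasp_force: 0.0
```

```bash
cat >> h.py <<'E'
O=np.array([.577,.049]); A=np.radians(-14.1); EY=np.array([-np.cos(A),-np.sin(A)]); EX=np.array([-np.sin(A),np.cos(A)])
def case(p): p=np.asarray(p); q=p[...,:2]-O; return np.stack([q@EX,q@EY,p[...,2]],-1)*1000
E
python3 - <<'E'
from h import *
s=bot.read_state(); print(s["time_s"],case(s["position"]),np.round(s["tcp_rot"],3).tolist(),s["opening"],s["force"])
for n in ("scene","side"):
    im,d=bot.capture(n); cv2.imwrite(f"pics/{n}1.png",im[...,::-1])
    C=case(cloud(n,d)); C[d==0]=np.nan; ok=(abs(C[...,1])<100)&(d>0)
    r,b=im[...,0].astype(int),im[...,2].astype(int)
    f=ok&(r>150)&(b>140)&(abs(C[...,0]+85)<25)&(C[...,2]>85)&(C[...,2]<256)
    for lo in range(80,260,30):
        m=f&(C[...,2]>lo)&(C[...,2]<=lo+30)
        if m.sum()>5: print(n,"flap",lo,m.sum(),np.percentile(C[m][:,0],[5,50,95]).round(1))
    l=(d>0)&(abs(C[...,1])<135)&(abs(C[...,0]-110)<30)&(C[...,2]>265)&(C[...,2]<290)
    print("lid top",np.percentile(C[l],[2,50,98],axis=0).round(1).tolist())
cv2.imwrite("pics/both1.png",np.hstack([cv2.imread("pics/scene1.png")[60:330,130:430],cv2.imread("pics/side1.png")[120:330,150:450].copy() if 0 else cv2.imread("pics/side1.png")[90:360,150:450]]))
E
```

```text
1.9333 [-134.10706304    2.48484782  302.46294545] [[0.246, 0.969, -0.004], [0.969, -0.246, -0.001], [-0.002, -0.003, -1.0]] 0.4035327697978095 [-0.27748542  0.78565397 -0.02698551]
scene flap 80 90 [-86.2 -85.7 -85. ]
scene flap 110 113 [-86.7 -86.2 -85.5]
scene flap 140 108 [-87.2 -86.7 -86.2]
scene flap 170 107 [-87.8 -87.4 -86.8]
scene flap 200 82 [-88.4 -88.  -87.5]
scene flap 230 137 [-88.6 -87.2 -84. ]
lid top [[95.9, -132.4, 266.2], [109.4, -15.4, 274.6], [127.3, 127.7, 283.4]]
side flap 230 268 [-90.6 -87.6 -85. ]
lid top [[95.3, -130.9, 267.8], [110.9, -11.4, 275.5], [126.0, 129.0, 284.2]]
```

View pics/both1.png

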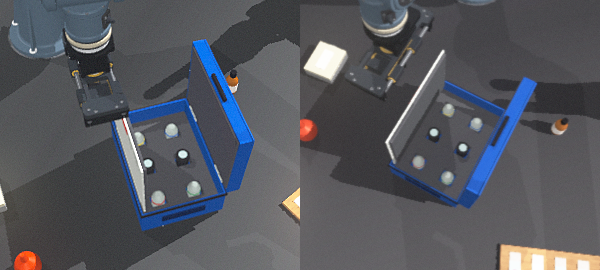

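The fingers are now outside the flap (-x side) at about px (95,105), with the gripper's long side along the hinge. Next: descend and approach the hard face.

Call:
move_arm(
  increments=[
    {"xyz": [0, 0, 20], "roll": 0, "grip": 0},
    {"xyz": [0, 0, 25], "roll": 0, "grip": 0},
    {"xyz": [0, 0, 20], "roll": 0, "grip": 0},
    {"xyz": [0, 0, 9], "roll": 0, "grip": 0},
    {"xyz": [8, 0, 0], "roll": 0, "grip": 0},
  ],
)

```text
time_s: 2.45
position: [0.5468, -0.0699, 0.2263]
tcp_rot: [[0.244, 0.97, -0.004], [0.97, -0.244, 0.001], [0.0, -0.005, -1.0]]
force: [0.7, -0.9, -0.5]
opening: 0.018
grasp_force: 0.0
```

Call:
move_arm(
  increments=[
    {"xyz": [8, 0, 0], "roll": 0, "grip": 0},
    {"xyz": [7, 0, 0], "roll": 0, "grip": 0},
    {"xyz": [5, 0, 0], "roll": 0, "grip": 0},
    {"xyz": [4, 0, 0], "roll": 0, "grip": 0},
    {"xyz": [0, 0, 0], "roll": 0, "grip": 0},
  ],
)

```text
time_s: 2.87
position: [0.5542, -0.046, 0.2296]
tcp_rot: [[0.242, 0.97, 0.002], [0.97, -0.242, -0.001], [0.0, 0.002, -1.0]]
force: [-0.1, -0.0, 0.8]
opening: 0.002
grasp_force: 0.0
```

Call:
move_arm(
  increments=[
    {"xyz": [3, 0, 0], "roll": 0, "grip": 0},
    {"xyz": [3, 0, 0], "roll": 0, "grip": 0},
    {"xyz": [3, 0, 0], "roll": 0, "grip": 0},
    {"xyz": [3, 0, 0], "roll": 0, "grip": 0},
    {"xyz": [3, 0, 0], "roll": 0, "grip": 0},
  ],
)

```text
time_s: 3.28
position: [0.5573, -0.0325, 0.2286]
tcp_rot: [[0.244, 0.97, 0.001], [0.97, -0.244, -0.0], [-0.0, 0.001, -1.0]]
force: [-0.1, -1.6, -0.6]
opening: 0.003
grasp_force: 0.6
```

```bash
python3 - <<'E'
from h import *
s=bot.read_state(); print(s["time_s"],case(s["position"]),s["opening"],s["force"])
im,d=bot.capture("scene"); C=case(cloud("scene",d)); 
r,b=im[...,0].astype(int),im[...,2].astype(int)
f=(d>0)&(r>150)&(b>140)&(abs(C[...,1])<125)&(C[...,0]>-110)&(C[...,0]<-20)&(C[...,2]>85)&(C[...,2]<256)
for lo in range(80,260,30):
    m=f&(C[...,2]>lo)&(C[...,2]<=lo+30)
    if m.sum()>5: print(lo,m.sum(),np.percentile(C[m][:,0],[5,50,95]).round(1))
E
```

```text
3.2833 [-83.80875639  -0.73980903 228.58417025] 0.002715952415007264 [-0.05569094 -1.58065232 -0.61186946]
80 168 [-84.9 -83.6 -82.2]
110 203 [-82.7 -81.2 -79.8]
140 185 [-80.  -78.4 -77.1]
170 177 [-77.2 -75.9 -74.1]
200 155 [-74.7 -73.1 -71.1]
230 138 [-71.9 -70.4 -66.4]
```

Call:
move_arm(
  increments=[
    {"xyz": [4.5, 0, 1.8], "roll": 0, "grip": 0},
    {"xyz": [4.5, 0, 2], "roll": 0, "grip": 0},
    {"xyz": [4.5, 0, 2.2], "roll": 0, "grip": 0},
    {"xyz": [4.5, 0, 2.4], "roll": 0, "grip": 0},
    {"xyz": [4.5, 0, 2.6], "roll": 0, "grip": 0},
  ],
)

```text
time_s: 3.75
position: [0.5625, -0.01, 0.2172]
tcp_rot: [[0.243, 0.97, -0.0], [0.97, -0.243, 0.0], [0.0, -0.0, -1.0]]
force: [-0.2, -1.3, 1.0]
opening: 0.005
grasp_force: 0.6
```

Call:
move_arm(
  increments=[
    {"xyz": [4.4, 0, 2.7], "roll": 0, "grip": 0},
    {"xyz": [4.3, 0, 2.8], "roll": 0, "grip": 0},
    {"xyz": [4.2, 0, 2.9], "roll": 0, "grip": 0},
    {"xyz": [4.1, 0, 3], "roll": 0, "grip": 0},
    {"xyz": [4, 0, 3.1], "roll": 0, "grip": 0},
  ],
)

```text
time_s: 4.17
position: [0.5677, 0.0103, 0.2027]
tcp_rot: [[0.244, 0.97, -0.0], [0.97, -0.244, 0.0], [0.0, -0.0, -1.0]]
force: [0.5, 0.3, 1.3]
opening: 0.006
grasp_force: 0.6
```

```bash
cat >> h.py <<'E'
def flapang():
    s=bot.read_state(); p=case(s["position"]); print(round(s["time_s"],2),p.round(1),np.round(s["force"],1),"tip-corner angle",np.degrees(np.arctan2(p[2]-80,p[0]+10+87)).round(1),"r",np.hypot(p[2]-80,p[0]+97).round(1))
    im,d=bot.capture("scene"); C=case(cloud("scene",d)); r,b=im[...,0].astype(int),im[...,2].astype(int)
    f=(d>0)&(r>120)&(b>110)&(abs(C[...,1])<122)&(C[...,0]>-75)&(C[...,0]<85)&(C[...,2]>70)&(C[...,2]<250)
    a=np.degrees(np.arctan2(C[f][:,2]-80,C[f][:,0]+87)); print("flap deg",f.sum(),np.percentile(a,[10,50,90]).round(1)); return im,C
E
python3 -c "
from h import *
flapang()"
```

```text
4.17 [-39.8  -0.4 202.7] [0.5 0.3 1.3] tip-corner angle 65.0 r 135.4
flap deg 2363 [61.4 63.7 64.7]
```

Call:
move_arm(
  increments=[
    {"xyz": [3.8, 0, 2.8], "roll": 0, "grip": 0},
    {"xyz": [3.7, 0, 2.9], "roll": 0, "grip": 0},
    {"xyz": [3.6, 0, 3], "roll": 0, "grip": 0},
    {"xyz": [3.6, 0, 3.1], "roll": 0, "grip": 0},
    {"xyz": [3.5, 0, 3.2], "roll": 0, "grip": 0},
  ],
)

```text
time_s: 4.63
position: [0.5722, 0.0278, 0.1878]
tcp_rot: [[0.244, 0.97, 0.0], [0.97, -0.244, 0.0], [0.0, 0.0, -1.0]]
force: [0.2, -0.7, 1.1]
opening: 0.007
grasp_force: 0.5
```

Call:
move_arm(
  increments=[
    {"xyz": [3.3, 0, 3.3], "roll": 0, "grip": 0},
    {"xyz": [3.2, 0, 3.4], "roll": 0, "grip": 0},
    {"xyz": [3, 0, 3.4], "roll": 0, "grip": 0},
    {"xyz": [2.9, 0, 3.5], "roll": 0, "grip": 0},
    {"xyz": [2.7, 0, 3.6], "roll": 0, "grip": 0},
  ],
)

```text
time_s: 5.05
position: [0.5758, 0.0424, 0.1705]
tcp_rot: [[0.243, 0.97, 0.0], [0.97, -0.243, 0.0], [0.0, 0.0, -1.0]]
force: [0.2, -0.6, 0.8]
opening: 0.005
grasp_force: 0.5
```

Call:
move_arm(
  increments=[
    {"xyz": [2.2, 0, 3.2], "roll": 0, "grip": 0},
    {"xyz": [2, 0, 3.2], "roll": 0, "grip": 0},
    {"xyz": [1.7, 0, 3.2], "roll": 0, "grip": 0},
    {"xyz": [1.4, 0, 3.2], "roll": 0, "grip": 0},
    {"xyz": [1.2, 0, 3.1], "roll": 0, "grip": 0},
  ],
)

```text
time_s: 5.47
position: [0.5778, 0.0505, 0.1546]
tcp_rot: [[0.244, 0.97, 0.0], [0.97, -0.244, 0.0], [0.0, 0.0, -1.0]]
force: [0.3, 0.1, 1.7]
opening: 0.001
grasp_force: 0.4
```

```bash
python3 -c "
from h import *
flapang()"
```

```text
5.47 [  1.6  -0.5 154.6] [0.3 0.1 1.7] tip-corner angle 37.1 r 123.7
flap deg 4188 [32.7 36.  38. ]
```

Call:
move_arm(
  increments=[
    {"xyz": [1.6, 0, 3.6], "roll": 0, "grip": 0},
    {"xyz": [1.5, 0, 3.7], "roll": 0, "grip": 0},
    {"xyz": [1.3, 0, 3.8], "roll": 0, "grip": 0},
    {"xyz": [1.1, 0, 3.8], "roll": 0, "grip": 0},
    {"xyz": [0.9, 0, 3.8], "roll": 0, "grip": 0},
  ],
)

```text
time_s: 5.93
position: [0.5794, 0.0567, 0.1358]
tcp_rot: [[0.244, 0.97, 0.0], [0.97, -0.244, 0.0], [0.0, 0.0, -1.0]]
force: [-0.3, 0.3, 1.7]
opening: 0.006
grasp_force: 0.4
```

Call:
move_arm(
  increments=[
    {"xyz": [0.8, 0, 3.8], "roll": 0, "grip": 0},
    {"xyz": [0.7, 0, 3.8], "roll": 0, "grip": 0},
    {"xyz": [0.6, 0, 3.8], "roll": 0, "grip": 0},
    {"xyz": [0.4, 0, 3.8], "roll": 0, "grip": 0},
    {"xyz": [0.3, 0, 3.7], "roll": 0, "grip": 0},
  ],
)

```text
time_s: 6.35
position: [0.58, 0.0593, 0.1169]
tcp_rot: [[0.244, 0.97, -0.0], [0.97, -0.244, 0.0], [0.0, -0.0, -1.0]]
force: [-0.3, 0.8, 0.8]
opening: -0.001
grasp_force: 0.4
```

Call:
move_arm(
  increments=[
    {"xyz": [0, 0, 3.6], "roll": 0, "grip": 0},
    {"xyz": [0, 0, 3.4], "roll": 0, "grip": 0},
    {"xyz": [0, 0, 3.2], "roll": 0, "grip": 0},
    {"xyz": [0, 0, 3], "roll": 0, "grip": 0},
    {"xyz": [0, 0, 2.8], "roll": 0, "grip": 0},
  ],
)

```text
time_s: 6.77
position: [0.58, 0.0592, 0.101]
tcp_rot: [[0.244, 0.97, -0.0], [0.97, -0.244, 0.0], [0.0, -0.0, -1.0]]
force: [0.4, 0.4, 0.3]
opening: 0.006
grasp_force: 0.4
```

Call:
move_arm(
  increments=[
    {"xyz": [0, 0, 2.6], "roll": 0, "grip": 0},
    {"xyz": [0, 0, 2.4], "roll": 0, "grip": 0},
    {"xyz": [0, 0, 2.2], "roll": 0, "grip": 0},
    {"xyz": [0, 0, 2], "roll": 0, "grip": 0},
    {"xyz": [0, 0, 1.8], "roll": 0, "grip": 0},
  ],
)

```text
time_s: 7.18
position: [0.5801, 0.0593, 0.0902]
tcp_rot: [[0.244, 0.97, 0.0], [0.97, -0.244, 0.0], [0.0, 0.0, -1.0]]
force: [-0.3, 1.1, 0.7]
opening: 0.011
grasp_force: 0.4
```

```bash
python3 -c "
from h import *
flapang()"
```

```text
7.18 [10.7 -0.5 90.2] [-0.3  1.1  0.7] tip-corner angle 5.4 r 108.2
flap deg 4321 [1.3 4.9 7.8]
```

Now the last 10 mm, slowly, watching for the stop.

Call:
move_arm(
  increments=[
    {"xyz": [0, 0, 1.6], "roll": 0, "grip": 0},
    {"xyz": [0, 0, 1.5], "roll": 0, "grip": 0},
    {"xyz": [0, 0, 1.5], "roll": 0, "grip": 0},
    {"xyz": [0, 0, 1.5], "roll": 0, "grip": 0},
    {"xyz": [0, 0, 1.5], "roll": 0, "grip": 0},
  ],
)

```text
time_s: 7.65
position: [0.5801, 0.0593, 0.0826]
tcp_rot: [[0.244, 0.97, 0.0], [0.97, -0.244, 0.0], [0.0, 0.0, -1.0]]
force: [0.4, 1.1, 0.9]
opening: 0.005
grasp_force: 0.4
```

Call:
move_arm(
  increments=[
    {"xyz": [0, 0, 1], "roll": 0, "grip": 0},
    {"xyz": [0, 0, 0.8], "roll": 0, "grip": 0},
    {"xyz": [0, 0, 0.6], "roll": 0, "grip": 0},
  ],
)

```text
time_s: 7.9
position: [0.5801, 0.0593, 0.0803]
tcp_rot: [[0.244, 0.97, 0.0], [0.97, -0.244, 0.0], [0.0, 0.0, -1.0]]
force: [-1.2, 0.8, 6.2]
opening: 0.003
grasp_force: 3.2
```

Call:
move_arm(
  increments=[
    {"xyz": [0, 0, 0.5], "roll": 0, "grip": 0},
    {"xyz": [0, 0, 0], "roll": 0, "grip": 0},
  ],
)

```text
time_s: 8.07
position: [0.5801, 0.0593, 0.0804]
tcp_rot: [[0.243, 0.97, 0.0], [0.97, -0.243, -0.0], [-0.0, 0.0, -1.0]]
force: [-0.9, 0.7, 3.8]
opening: 0.005
grasp_force: 2.2
```

Call:
move_arm(
  increments=[
    {"xyz": [0, 0, -3], "roll": 0, "grip": 0},
    {"xyz": [0, 0, -15], "roll": 0, "grip": 0},
    {"xyz": [0, 0, -30], "roll": 0, "grip": 0},
    {"xyz": [0, 0, -40], "roll": 0, "grip": 0},
    {"xyz": [0, 0, -40], "roll": 0, "grip": 0},
  ],
)

```text
time_s: 8.48
position: [0.5789, 0.0591, 0.2081]
tcp_rot: [[0.244, 0.97, -0.004], [0.97, -0.244, -0.0], [-0.001, -0.003, -1.0]]
force: [1.3, 0.2, 0.2]
opening: 0.004
grasp_force: 0.0
```

Call:
move_arm(
  increments=[
    {"xyz": [0, 0, -40], "roll": 0, "grip": 0},
    {"xyz": [0, 0, -40], "roll": 0, "grip": 0},
    {"xyz": [0, 0, -20], "roll": 0, "grip": 0},
    {"xyz": [0, 0, 0], "roll": 0, "grip": 0},
  ],
)

```text
time_s: 8.82
position: [0.5832, 0.0589, 0.3142]
tcp_rot: [[0.243, 0.97, 0.013], [0.97, -0.243, -0.001], [0.002, 0.013, -1.0]]
force: [0.2, 0.8, 0.3]
opening: 0.004
grasp_force: 0.0
```

```bash
python3 - <<'E'
from h import *
im,C=flapang(); cv2.imwrite("pics/scene2.png",im[...,::-1])
f=(abs(C[...,1])<115)&(C[...,0]>-75)&(C[...,0]<75)&(abs(C[...,2]-80)<15)
print(np.polyfit(C[f][:,0],C[f][:,2],1))
im,d=bot.capture("side");C=case(cloud("side",d)); cv2.imwrite("pics/side2.png",im[...,::-1])
f=(abs(C[...,1])<115)&(C[...,0]>-75)&(C[...,0]<75)&(abs(C[...,2]-80)<15)
print(np.polyfit(C[f][:,0],C[f][:,2],1))
l=(d>0)&(abs(C[...,1])<135)&(abs(C[...,0]-110)<30)&(C[...,2]>265)&(C[...,2]<290)
print("lid top",np.percentile(C[l],[2,50,98],axis=0).round(1).tolist())
E
```

```text
8.82 [ 11.1  -3.6 314.2] [0.2 0.8 0.3] tip-corner angle 65.2 r 258.0
flap deg 6294 [-2.9 -0.3  1.7]
[2.02338304e-03 7.95730362e+01]
[8.55936929e-04 8.04175058e+01]
lid top [[95.3, -131.0, 267.5], [110.9, -11.7, 275.4], [126.0, 128.2, 284.0]]
```

View pics/scene2.png

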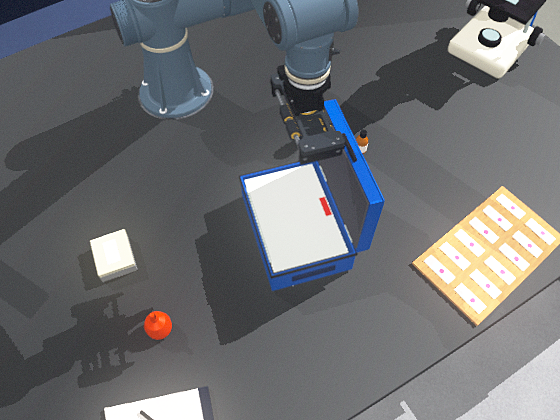

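Flap lies flat, with the red patch at px (325,207), and the lid is still upright. Now over the lid to its outer side.

Call:
move_arm(
  increments=[
    {"xyz": [0, 0, -15], "roll": 0, "grip": 0},
    {"xyz": [25, 0, 0], "roll": 0, "grip": 0},
    {"xyz": [35, 0, 0], "roll": 0, "grip": 0},
    {"xyz": [35, 0, 0], "roll": 0, "grip": 0},
    {"xyz": [35, 0, 0], "roll": 0, "grip": 0},
  ],
)

```text
time_s: 9.33
position: [0.6106, 0.186, 0.3198]
tcp_rot: [[0.245, 0.97, -0.006], [0.97, -0.245, -0.001], [-0.002, -0.005, -1.0]]
force: [0.4, -0.7, 0.8]
opening: 0.008
grasp_force: 0.0
```

Call:
move_arm(
  increments=[
    {"xyz": [30, 0, 0], "roll": 0, "grip": 0},
    {"xyz": [0, 0, 0], "roll": 0, "grip": 0},
    {"xyz": [0, 0, 0], "roll": 0, "grip": 0},
  ],
)

```text
time_s: 9.58
position: [0.6177, 0.2157, 0.3194]
tcp_rot: [[0.241, 0.971, -0.006], [0.971, -0.241, -0.002], [-0.003, -0.005, -1.0]]
force: [-0.2, -0.8, 0.2]
opening: 0.004
grasp_force: 0.0
```

```bash
python3 -c "
from h import *
flapang()"
```

```text
9.58 [171.5   1.1 319.4] [-0.2 -0.8  0.2] tip-corner angle 41.7 r 359.8
flap deg 6287 [-2.9 -0.3  1.7]
```

Call:
move_arm(
  increments=[
    {"xyz": [0, 0, 20], "roll": 0, "grip": 0},
    {"xyz": [0, 0, 25], "roll": 0, "grip": 0},
    {"xyz": [0, 0, 20], "roll": 0, "grip": 0},
    {"xyz": [-8, 0, 0], "roll": 0, "grip": 0},
    {"xyz": [-8, 0, 0], "roll": 0, "grip": 0},
  ],
)

```text
time_s: 10.05
position: [0.6137, 0.1969, 0.256]
tcp_rot: [[0.244, 0.97, -0.005], [0.97, -0.244, -0.001], [-0.002, -0.004, -1.0]]
force: [0.4, -0.7, -0.6]
opening: 0.003
grasp_force: 0.0
```

Call:
move_arm(
  increments=[
    {"xyz": [-6, 0, 0], "roll": 0, "grip": 0},
    {"xyz": [-4, 0, 0], "roll": 0, "grip": 0},
    {"xyz": [-3, 0, 0], "roll": 0, "grip": 0},
    {"xyz": [-3, 0, 0], "roll": 0, "grip": 0},
    {"xyz": [-3, 0, 0], "roll": 0, "grip": 0},
  ],
)

```text
time_s: 10.47
position: [0.6118, 0.1816, 0.2598]
tcp_rot: [[0.244, 0.97, 0.005], [0.97, -0.244, 0.003], [0.004, 0.004, -1.0]]
force: [1.5, 3.1, 3.1]
opening: 0.005
grasp_force: 2.0
```

Call:
move_arm(
  increments=[
    {"xyz": [-3, 0, 0], "roll": 0, "grip": 0},
    {"xyz": [-3, 0, 0], "roll": 0, "grip": 0},
    {"xyz": [-3, 0, 0], "roll": 0, "grip": 0},
    {"xyz": [-3, 0, 0], "roll": 0, "grip": 0},
    {"xyz": [-3, 0, 0], "roll": 0, "grip": 0},
  ],
)

```text
time_s: 10.88
position: [0.607, 0.1659, 0.2581]
tcp_rot: [[0.243, 0.97, 0.001], [0.97, -0.243, 0.0], [0.0, 0.001, -1.0]]
force: [2.0, 3.1, 3.5]
opening: 0.007
grasp_force: 2.1
```

```bash
cat >> h.py <<'E'
from scipy.optimize import brentq
def lidang(save=None):
    s=bot.read_state(); p=case(s["position"]); cx,cz=p[0]-10-95,p[2]-85.5
    D=np.hypot(cx,cz); th=np.pi-np.arctan2(cz,cx)-np.arcsin(min(1,30/D)); print(round(s["time_s"],2),p.round(1),np.round(s["force"],1),"tip angle",np.degrees(th).round(1),"r",np.sqrt(D*D-900).round(1))
    im,d=bot.capture("side"); C=case(cloud("side",d)); im=im.astype(int); r,g,b=im[...,0],im[...,1],im[...,2]
    f=(d>0)&(b>120)&(b>2*r)&(abs(C[...,1])<133)&(C[...,2]>100)&(C[...,0]<130)&(C[...,2]<290)&(C[...,0]>-110)
    Q=C[f]
    i=np.argsort(Q[:,2])[-40:]
    print("blue n",f.sum(),"highest",np.median(Q[i],0).round(1)); a=np.degrees(np.pi-np.arctan2(Q[:,2]-85.5,Q[:,0]-95)-np.arcsin(np.minimum(1,30/np.hypot(Q[:,2]-85.5,Q[:,0]-95))))
    print("lid deg pct",np.percentile(a,[10,30,50,70,90]).round(1))
    if save: cv2.imwrite(save,im[...,::-1].astype(np.uint8))
E
python3 -c "
from h import *
lidang()"
```

```text
10.88 [120.7  -0.7 258.1] [2.  3.1 3.5] tip angle 85.2 r 170.7
blue n 826 highest [ 99.7 -98.2 279. ]
lid deg pct [76.8 79.6 82.2 83.6 84.2]
```

Call:
move_arm(
  increments=[
    {"xyz": [-4, 0, 0.3], "roll": 0, "grip": 0},
    {"xyz": [-4, 0, 0.4], "roll": 0, "grip": 0},
    {"xyz": [-4, 0, 0.5], "roll": 0, "grip": 0},
    {"xyz": [-4, 0, 0.6], "roll": 0, "grip": 0},
    {"xyz": [-4, 0, 0.7], "roll": 0, "grip": 0},
  ],
)

```text
time_s: 11.35
position: [0.6016, 0.146, 0.2552]
tcp_rot: [[0.244, 0.97, -0.001], [0.97, -0.244, -0.0], [-0.0, -0.001, -1.0]]
force: [0.2, 2.2, 2.9]
opening: 0.003
grasp_force: 2.0
```

Call:
move_arm(
  increments=[
    {"xyz": [-4, 0, 0.8], "roll": 0, "grip": 0},
    {"xyz": [-4, 0, 0.9], "roll": 0, "grip": 0},
    {"xyz": [-4, 0, 1], "roll": 0, "grip": 0},
    {"xyz": [-4, 0, 1.2], "roll": 0, "grip": 0},
    {"xyz": [-4, 0, 1.3], "roll": 0, "grip": 0},
  ],
)

```text
time_s: 11.77
position: [0.5969, 0.1266, 0.25]
tcp_rot: [[0.244, 0.97, -0.0], [0.97, -0.244, -0.0], [-0.0, -0.0, -1.0]]
force: [0.6, 2.9, 3.7]
opening: 0.004
grasp_force: 1.8
```

Call:
move_arm(
  increments=[
    {"xyz": [-4, 0, 1.4], "roll": 0, "grip": 0},
    {"xyz": [-4, 0, 1.5], "roll": 0, "grip": 0},
    {"xyz": [-4, 0, 1.5], "roll": 0, "grip": 0},
    {"xyz": [-4, 0, 1.6], "roll": 0, "grip": 0},
    {"xyz": [-4, 0, 1.6], "roll": 0, "grip": 0},
  ],
)

```text
time_s: 12.18
position: [0.592, 0.1072, 0.2423]
tcp_rot: [[0.244, 0.97, -0.0], [0.97, -0.244, -0.0], [-0.0, -0.0, -1.0]]
force: [0.8, 1.7, 3.8]
opening: 0.006
grasp_force: 1.7
```

```bash
python3 -c "
from h import *
lidang()"
```

```text
12.18 [ 60.1  -0.4 242.3] [0.8 1.7 3.8] tip angle 63.4 r 160.3
blue n 2755 highest [ 33.4 -97.4 268.5]
lid deg pct [56.5 60.7 62.  62.5 62.9]
```

Call:
move_arm(
  increments=[
    {"xyz": [-4.2, 0, 1.8], "roll": 0, "grip": 0},
    {"xyz": [-4.2, 0, 1.9], "roll": 0, "grip": 0},
    {"xyz": [-4.2, 0, 2], "roll": 0, "grip": 0},
    {"xyz": [-4.2, 0, 2.2], "roll": 0, "grip": 0},
    {"xyz": [-4.2, 0, 2.3], "roll": 0, "grip": 0},
  ],
)

```text
time_s: 12.65
position: [0.5869, 0.0868, 0.2321]
tcp_rot: [[0.244, 0.97, -0.0], [0.97, -0.244, -0.0], [-0.0, -0.0, -1.0]]
force: [1.0, 1.0, 4.3]
opening: 0.007
grasp_force: 1.5
```

Call:
move_arm(
  increments=[
    {"xyz": [-4.2, 0, 2.5], "roll": 0, "grip": 0},
    {"xyz": [-4.2, 0, 2.6], "roll": 0, "grip": 0},
    {"xyz": [-4.2, 0, 2.7], "roll": 0, "grip": 0},
    {"xyz": [-4.1, 0, 2.8], "roll": 0, "grip": 0},
    {"xyz": [-4.1, 0, 3], "roll": 0, "grip": 0},
  ],
)

```text
time_s: 13.07
position: [0.5818, 0.0666, 0.2184]
tcp_rot: [[0.243, 0.97, -0.0], [0.97, -0.243, -0.0], [-0.0, -0.0, -1.0]]
force: [-0.2, -0.2, 3.0]
opening: 0.005
grasp_force: 1.3
```

Call:
move_arm(
  increments=[
    {"xyz": [-3.9, 0, 3.1], "roll": 0, "grip": 0},
    {"xyz": [-3.8, 0, 3.2], "roll": 0, "grip": 0},
    {"xyz": [-3.6, 0, 3.2], "roll": 0, "grip": 0},
    {"xyz": [-3.5, 0, 3.4], "roll": 0, "grip": 0},
    {"xyz": [-3.4, 0, 3.4], "roll": 0, "grip": 0},
  ],
)

```text
time_s: 13.48
position: [0.5774, 0.0491, 0.202]
tcp_rot: [[0.243, 0.97, -0.0], [0.97, -0.243, -0.0], [-0.0, -0.0, -1.0]]
force: [0.4, 0.2, 3.2]
opening: 0.006
grasp_force: 1.2
```

```bash
python3 -c "
from h import *
lidang()"
```

```text
13.48 [ 2.00e-01 -4.00e-01  2.02e+02] [0.4 0.2 3.2] tip angle 37.0 r 153.8
blue n 5499 highest [-19.8 -87.5 272.6]
lid deg pct [33.1 35.7 36.3 36.8 37.7]
```

Call:
move_arm(
  increments=[
    {"xyz": [-3.3, 0, 3.6], "roll": 0, "grip": 0},
    {"xyz": [-3.2, 0, 3.7], "roll": 0, "grip": 0},
    {"xyz": [-3, 0, 3.8], "roll": 0, "grip": 0},
    {"xyz": [-2.9, 0, 3.8], "roll": 0, "grip": 0},
    {"xyz": [-2.7, 0, 3.9], "roll": 0, "grip": 0},
  ],
)

```text
time_s: 13.95
position: [0.5738, 0.0346, 0.1832]
tcp_rot: [[0.244, 0.97, -0.0], [0.97, -0.244, -0.0], [-0.0, -0.0, -1.0]]
force: [-0.6, -0.6, 1.7]
opening: 0.004
grasp_force: 1.0
```

Call:
move_arm(
  increments=[
    {"xyz": [-2.3, 0, 3.7], "roll": 0, "grip": 0},
    {"xyz": [-2.2, 0, 3.7], "roll": 0, "grip": 0},
    {"xyz": [-2.1, 0, 3.7], "roll": 0, "grip": 0},
    {"xyz": [-2, 0, 3.7], "roll": 0, "grip": 0},
    {"xyz": [-2, 0, 3.7], "roll": 0, "grip": 0},
  ],
)

```text
time_s: 14.37
position: [0.5713, 0.0244, 0.1647]
tcp_rot: [[0.244, 0.97, -0.0], [0.97, -0.244, -0.0], [-0.0, -0.0, -1.0]]
force: [-0.6, 0.0, 2.3]
opening: 0.001
grasp_force: 0.9
```

Call:
move_arm(
  increments=[
    {"xyz": [-1.8, 0, 3.8], "roll": 0, "grip": 0},
    {"xyz": [-1.7, 0, 3.8], "roll": 0, "grip": 0},
    {"xyz": [-1.6, 0, 3.8], "roll": 0, "grip": 0},
    {"xyz": [-1.5, 0, 3.8], "roll": 0, "grip": 0},
    {"xyz": [-1.3, 0, 3.8], "roll": 0, "grip": 0},
  ],
)

```text
time_s: 14.78
position: [0.5694, 0.0168, 0.1457]
tcp_rot: [[0.243, 0.97, -0.0], [0.97, -0.243, -0.0], [-0.0, -0.0, -1.0]]
force: [-0.4, -0.9, 1.8]
opening: -0.001
grasp_force: 0.8
```

Call:
move_arm(
  increments=[
    {"xyz": [-1, 0, 3.4], "roll": 0, "grip": 0},
    {"xyz": [-1, 0, 3.2], "roll": 0, "grip": 0},
    {"xyz": [-0.9, 0, 3], "roll": 0, "grip": 0},
    {"xyz": [-0.8, 0, 2.8], "roll": 0, "grip": 0},
    {"xyz": [-0.7, 0, 2.6], "roll": 0, "grip": 0},
  ],
)

```text
time_s: 15.2
position: [0.5683, 0.0126, 0.1308]
tcp_rot: [[0.243, 0.97, -0.0], [0.97, -0.243, -0.0], [-0.0, -0.0, -1.0]]
force: [0.6, -0.6, 0.6]
opening: 0.004
grasp_force: 0.7
```

```bash
python3 -c "
from h import *
lidang()"
```

```text
15.2 [-37.4  -0.4 130.8] [ 0.6 -0.6  0.6] tip angle 6.1 r 146.4
blue n 5931 highest [-23.1 -60.3 225.5]
lid deg pct [3.9 5.5 6.2 6.9 9.1]
```

Call:
move_arm(
  increments=[
    {"xyz": [-0.4, 0, 2.2], "roll": 0, "grip": 0},
    {"xyz": [-0.3, 0, 2], "roll": 0, "grip": 0},
    {"xyz": [-0.3, 0, 1.8], "roll": 0, "grip": 0},
    {"xyz": [-0.2, 0, 1.7], "roll": 0, "grip": 0},
    {"xyz": [-0.2, 0, 1.6], "roll": 0, "grip": 0},
  ],
)

```text
time_s: 15.67
position: [0.568, 0.0113, 0.1217]
tcp_rot: [[0.243, 0.97, 0.0], [0.97, -0.243, -0.0], [-0.0, 0.0, -1.0]]
force: [-0.2, -1.5, 0.7]
opening: 0.004
grasp_force: 0.7
```

Call:
move_arm(
  increments=[
    {"xyz": [0, 0, 1.3], "roll": 0, "grip": 0},
    {"xyz": [0, 0, 1.2], "roll": 0, "grip": 0},
    {"xyz": [0, 0, 1], "roll": 0, "grip": 0},
    {"xyz": [0, 0, 0.8], "roll": 0, "grip": 0},
    {"xyz": [0, 0, 0.6], "roll": 0, "grip": 0},
  ],
)

```text
time_s: 16.08
position: [0.5681, 0.0113, 0.1169]
tcp_rot: [[0.244, 0.97, 0.0], [0.97, -0.244, -0.0], [0.0, 0.0, -1.0]]
force: [-0.5, -0.7, 1.3]
opening: 0.009
grasp_force: 0.7
```

Call:
move_arm(
  increments=[
    {"xyz": [0, 0, 0.6], "roll": 0, "grip": 0},
    {"xyz": [0, 0, 0.5], "roll": 0, "grip": 0},
  ],
)

```text
time_s: 16.25
position: [0.5681, 0.0113, 0.1159]
tcp_rot: [[0.243, 0.97, 0.0], [0.97, -0.243, -0.0], [-0.0, 0.0, -1.0]]
force: [-1.6, -0.3, 6.9]
opening: 0.002
grasp_force: 3.5
```

Call:
move_arm(
  increments=[
    {"xyz": [0, 0, 0.5], "roll": 0, "grip": 0},
    {"xyz": [0, 0, 0.4], "roll": 0, "grip": 0},
    {"xyz": [0, 0, 0], "roll": 0, "grip": 0},
  ],
)

```text
time_s: 16.5
position: [0.5681, 0.0113, 0.1159]
tcp_rot: [[0.243, 0.97, 0.0], [0.97, -0.243, -0.0], [-0.0, 0.0, -1.0]]
force: [-2.0, -0.7, 6.9]
opening: 0.005
grasp_force: 3.5
```

Call:
move_arm(
  increments=[
    {"xyz": [0, 0, -3], "roll": 0, "grip": 0},
    {"xyz": [0, 0, -15], "roll": 0, "grip": 0},
    {"xyz": [0, 0, -35], "roll": 0, "grip": 0},
    {"xyz": [0, 0, -40], "roll": 0, "grip": 0},
    {"xyz": [0, 0, -40], "roll": 0, "grip": 0},
  ],
)

```text
time_s: 16.92
position: [0.5671, 0.0119, 0.2484]
tcp_rot: [[0.244, 0.97, -0.003], [0.97, -0.244, 0.001], [0.001, -0.003, -1.0]]
force: [1.3, 0.7, -0.1]
opening: 0.007
grasp_force: 0.0
```

Call:
move_arm(
  increments=[
    {"xyz": [-30, 0, -20], "roll": 0, "grip": 0},
    {"xyz": [-30, 0, 0], "roll": 0, "grip": 0},
    {"xyz": [0, 0, 0], "roll": 0, "grip": 0},
    {"xyz": [0, 0, 0], "roll": 0, "grip": 0},
  ],
)

```text
time_s: 17.25
position: [0.5531, -0.0476, 0.2681]
tcp_rot: [[0.246, 0.969, 0.0], [0.969, -0.246, 0.001], [0.001, 0.0, -1.0]]
force: [-0.1, 0.2, -0.1]
opening: 0.005
grasp_force: 0.0
```

```bash
python3 - <<'E'
from h import *
s=bot.read_state(); print(s["time_s"],s["position"],s["force"])
for n in ("scene","side"):
    im,d=bot.capture(n); C=case(cloud(n,d)); cv2.imwrite(f"pics/{n}3.png",im[...,::-1])
    r,b=im[...,0].astype(int),im[...,2].astype(int)
    f=(d>0)&(b>100)&(b>2*r)&(abs(C[...,1])<125)&(abs(C[...,0])<88)&(abs(C[...,2]-115)<15)
    Q=C[f]; print(n,f.sum(),np.polyfit(Q[:,0],Q[:,2],1))
    f=(d>0)&(b>100)&(b>2*r)&(abs(C[...,2]-113)<6)
    print(np.percentile(C[f],[1,99],axis=0).round(1).tolist())
    for l in ("oil_bottle","slide_box","blower"):
        K,D,R,t=ext(n)
        for q in bot.spot_in(l,n)[:1]: print(l,round(q["conf"],2),np.round((np.array(q["at"])-t)@R,3))
E
```

```text
17.25 [ 0.5530718  -0.04760638  0.26814578] [-0.05153727  0.17262017 -0.11756357]
scene 6918 [1.47376565e-03 1.15073522e+02]
[[-92.1, -133.2, 109.6], [92.6, 129.9, 118.7]]
oil_bottle 0.84 [0.462 0.318 0.044]
slide_box 0.86 [ 0.432 -0.348  0.034]
blower 0.69 [0.463 0.323 0.043]
side 7072 [-2.54143980e-04  1.15996815e+02]
[[-94.1, -133.0, 111.9], [91.3, 131.8, 118.8]]
oil_bottle 0.75 [0.461 0.323 0.049]
slide_box 0.65 [ 0.432 -0.343  0.036]
blower 0.6 [ 0.643 -0.32   0.048]
```

View pics/scene3.png

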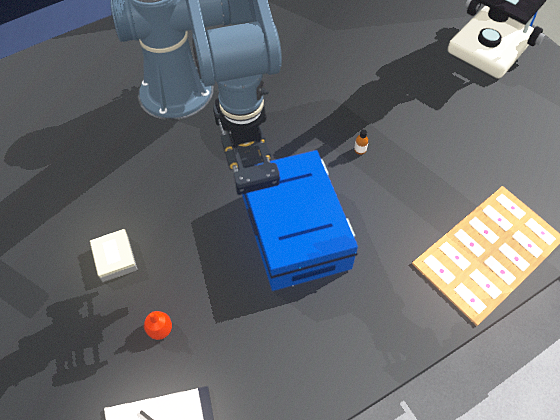

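The lid is shut flush at about px (300,215), level at 115 mm. The case and bystanders are where they were, and the arm is clear.

```bash
python3 -c "
from rig import bot
print(bot.hand_in())"
```

```text
the job is handed in; nothing more can be done
None
```

I pushed the flap down flat and then the lid shut, in that order. The lid's outer face now sits level at about 115 mm, the case and bystanders hadn't visibly moved, and the job was handed in at about 17 s of the 58 s limit; hand-in returned no verdict.

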